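Fit the lathe faceplate onto the bowl blank's three studs

ROBOT

A 6-joint arm with a two-finger parallel gripper is mounted at the origin on the work surface. World frame = base frame: x ahead of the robot, y to its left, z up, the work surface at z = 0. Lengths are in m, angles in rad, forces in N, time in s.
With the tool pointing down it reaches from about 0.25 to 0.725 m from the base axis. Payload 4 kg.
Tool frame: the origin (TCP) lies on the centre line of the jaws, within the pads' length; the fingertips stand 22 mm ahead of it and the grasp point (between the pads) lies 3 mm ahead of it; z points along the fingers, y is the line along which they close (so a half turn about z gives the same grasp; the last joint's range is limited). The gripper opens to 85 mm and grips with 20 to 120 N. Pads are 22 mm wide; open, the fingers measure 114 mm over their backs; the gripper's body (76 mm by 85 mm) begins 54 mm behind the grasp point. The pads swing forward as they close: fully open they stand 13 mm farther back than shut.
Start: joints at [-1.198, 0.241, 0.005, 1.335, 0, 1.571], TCP at [0.182, -0.466, 0.253] pointing down, gripper open.
Joint ranges: [-2.72, 2.72], [-1.05, 1.87], [-1.09, 1.28], [-1.99, 2.15], [-1.42, 1.44], [-3.14, 3.14]. Speed limits (rad/s): [2.79, 2.79, 3.14, 3.14, 3.14, 3.14].

INTERFACE

Orientations are given as a unit quaternion [x, y, z, w].
In Python, from workcell import bot gives the robot as it stands.
- The arm moves only by the shell command python3 -m inch 'ROWS'. ROWS is JSON, one flat list of numbers, 7 for each row, row after row: the shift along the world's x, y, z in mm, then the turn, a rotation vector about the world's x, y, z in rad, then the opening in per cent of the stroke, from 0 (shut) to 100 (fully open). A call has 1 to 8 rows; each row is the pose to reach, as a shift and turn from the pose commanded when the call began; what a row does not reach only later rows make up. A row lasts 1/12 s, in which the tool goes at most 41.7 mm and 7.16 degrees, less where a joint would pass 70% of its speed; a pose out of reach is approached as far as the arm can. A call with a gripper value outside its range is refused whole. The fingers move at their own pace and stop on an object; the grip force is fixed at half the most. Time passes only in rows, so rows that repeat a pose let the fingers close. It gives the time, the measured TCP pose, the force, the opening and the grip force at its end, in the units of the state.
- bot.get_obs(): the state, without advancing time (a new reading comes with each control period).
- bot.camera(name): name is "side" or "top" or "wrist"; returns the picture (384x512x3 uint8, blue, green, red); there is no depth.
- bot.camera_info(name): a dict with "intrinsics" (3x3 intrinsics, pixels), "camera_from_world" (4x4, takes a point from world to camera coordinates); the wrist camera has in their place "hand_eye" (4x4, takes a point from camera to tool coordinates, whose origin is the TCP and whose axes are the flange's). Camera axes: x right, y down, z forward; pixel columns grow to the right and rows downward; lengths in m; the calibration is good to about 2 mm. The wrist camera is an equidistant fisheye: a pixel r from the principal point sees the ray r / f radians off the axis. A picture is of the moment at which its call begins: read the wrist's pose just before it. camera_info takes no time and is no camera call.
- bot.job_done(): hands the job in; it is judged then, once.
Trained networks look in the newest picture that a camera, given by its name, has taken for a name from the list of things; names that differ only in an ending like _2 or _b are one class to them, and where a whole thing is asked for, a point or a joint stands for the part that bears it (a point fixed in the world has none). Each returns a list of dicts, best first, with "confidence" (0 to 1); they miss things now and then, are a little off and sometimes report something else, mostly with a low value. They report only what shows in the picture. A call takes as long as a camera call. They do not tell look-alikes from the thing itself.
- bot.silhouettes(camera, target): "mask" (384x512 bool, what is visible of it) and "uv" ([column, row] in pixels, amid what is visible of it).
- bot.spot_point(camera, target): "uv" ([column, row] in pixels: a listed point, or the origin of a listed thing).
The state is a dict: "clock": time; "joint_pos": joint angles; "joint_vel": joint speeds; "tau": joint torques, N m; "eef_pos": TCP position; "tool_rot": TCP orientation; "ft_force": force on the tool from outside, world axes, zero at the start; "ft_torque": the same for the moment, N m; "grip_width": finger opening in m; "grasp_force": force on a finger pad.
Only numpy, scipy, OpenCV 4.12 (cv2) and the standard library are available. Lean on these libraries where they do the work, as an engineer would, in place of code of your own. Each camera call takes 0.05 s, during which the arm holds its last target. There are 200 camera calls.

TASK

Fit the three-hole faceplate onto the bowl blank that has three upright studs: pick it up by its hub, turn it so that each hole comes over a stud, and lower it until it lies flat on the wood before you let go. Leave the four-hole faceplate where it lies.

Things in the scene. Friction and masses are not known exactly. Their poses are not given: they have to be found in the camera images.
- faceplate_center (a point): Three-hole faceplate: loose aluminium disc, 136 mm across, 8 mm thick, about 0.4 kg, lying flat, hub up. Its central round hub, 38 mm across, tops out 46 mm above the underside: grip it there, at any angle. Three 30 mm through holes, 120 degrees apart, centred 44 mm from the axis. Point: on the axis, 23 mm above the underside; x points over one hole, z up through the hub.
- blank_face (a point): Bowl blank with studs: pale round wooden block, 152 mm across, on a 170 mm plywood disc fixed to the bench; flat top 70 mm above the bench. Three steel studs, 12 mm thick, stand 38 mm up from it (last 10 mm tapered), 120 degrees apart, 44 mm from the centre. Point: centre of the flat top; x points to one stud, z up.
- spare_plate_center (a point): Four-hole faceplate, not wanted: loose; metal, diameter, thickness and hub as the other, but four holes, 90 degrees apart. Point: on its axis, 23 mm above its underside.
Mind the look-alikes: they are no part of the job. Leave any purple look-alike of the part that bears blank_face alone.

How it is judged:
On the way:
1. the three-hole faceplate, still held, has been lowered over the studs to less than 12 mm above the wood (z of faceplate_center in the frame of blank_face below 0.035 m and horizontal distance between faceplate_center and blank_face below 0.015 m and contact force between the fingers and faceplate above 0.5 N), for 0.1 s.
At the end, for the whole second after the job is handed in: The three-hole faceplate rests on the blank's flat top with a stud through each hole: its underside within 4 mm of the wood, its axis within 13 mm of the blank's centre, tilted less than 3.4 degrees, at rest and released; the four-hole plate is within 40 mm of where it lay (z of faceplate_center in the frame of blank_face between 0.019 and 0.027 m and horizontal distance between faceplate_center and blank_face below 0.013 m and angle between faceplate_center's own z axis and vertical below 0.06 rad and linear speed of faceplate below 0.02 m/s and distance of spare_plate_center from where it was at the start of the episode below 0.04 m); the robot touches nothing.
It fails at once if the four-hole faceplate is moved by more than 40 mm (distance of spare_plate_center from where it was at the start of the episode above 0.04 m).
It also fails if it takes over 35 s, if anything falls off the work surface, if the arm or the gripper's body presses on something with over 40 N, if the wrist force passes 120 N, or if a joint passes its speed limit or range.

## Working session

There is one attempt and no reset: what is moved stays moved. The work goes in short steps, Python scripts to look and compute and a shell command to move; the robot and the scene stay as the last step left them, time stands still between calls to the robot, and variables do not carry over. Pictures are saved under pics/ and viewed, at most 10 in all, crops included, and the job is handed in when it is done.

```bash
mkdir -p pics
cat > h.py <<'E'
from workcell import bot
import numpy as np, cv2
from scipy.spatial.transform import Rotation as R
def ground(cam,uv,z):
    i=bot.camera_info(cam);K=np.array(i["intrinsics"])
    if cam=="wrist":
        o=bot.get_obs();T=np.eye(4);T[:3,:3]=R.from_quat(o["tool_rot"]).as_matrix();T[:3,3]=o["eef_pos"]
        W=T@np.array(i["hand_eye"])
        a=(uv[0]-K[0,2])/K[0,0];b=(uv[1]-K[1,2])/K[1,1];r=np.hypot(a,b)+1e-9
        d=np.array([a/r*np.sin(r),b/r*np.sin(r),np.cos(r)])
    else:
        W=np.linalg.inv(np.array(i["camera_from_world"]));d=np.array([(uv[0]-K[0,2])/K[0,0],(uv[1]-K[1,2])/K[1,1],1])
    d=W[:3,:3]@d;c=W[:3,3]
    return (c+d*(z-c[2])/d[2])
E
python3 - <<'E'
from h import *
np.set_printoptions(precision=4,suppress=True)
ims=[]
for c in ["top","side","wrist"]:
    im=bot.camera(c);cv2.imwrite(f"pics/{c}0.png",im)
    for t,z in [("faceplate_center",.023),("blank_face",.07),("spare_plate_center",.023)]:
        for d in bot.spot_point(c,t): print(c,t,round(d["confidence"],2),np.array(d["uv"]),ground(c,d["uv"],z))
o=bot.get_obs();print(o["eef_pos"],R.from_quat(o["tool_rot"]).as_matrix(),o["clock"])
E
```

```text
top faceplate_center 0.86 [285.9 147.5] [ 0.5493 -0.0009  0.023 ]
top blank_face 0.78 [150.2 242. ] [0.2354 0.4183 0.07  ]
top blank_face 0.67 [184.2 170.5] [0.4603 0.3212 0.07  ]
top blank_face 0.6 [112.4 169.4] [0.4604 0.5471 0.07  ]
top spare_plate_center 0.93 [378.5 166.9] [ 0.4896 -0.3011  0.023 ]
side faceplate_center 0.61 [229.  159.7] [ 0.5612 -0.0073  0.023 ]
side blank_face 0.84 [112.6 305.7] [0.4627 0.5552 0.07  ]
side blank_face 0.77 [244.  303.2] [0.2391 0.409  0.07  ]
side blank_face 0.64 [185.  228.7] [0.4679 0.318  0.07  ]
side spare_plate_center 0.74 [290.6 120.6] [ 0.4986 -0.3136  0.023 ]
[ 0.1821 -0.4657  0.2533] [[ 0.9313  0.3642  0.0001]
 [ 0.3642 -0.9313 -0.0001]
 [ 0.      0.0001 -1.    ]] 0.6
```

View pics/top0.png

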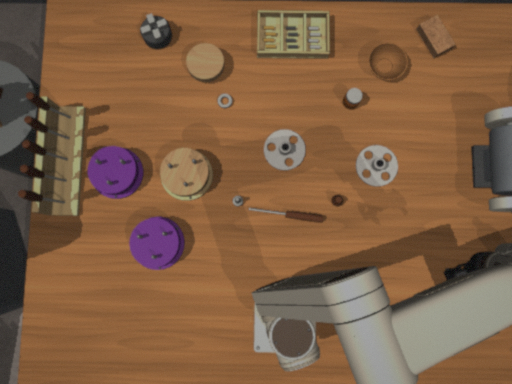

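View pics/side0.png

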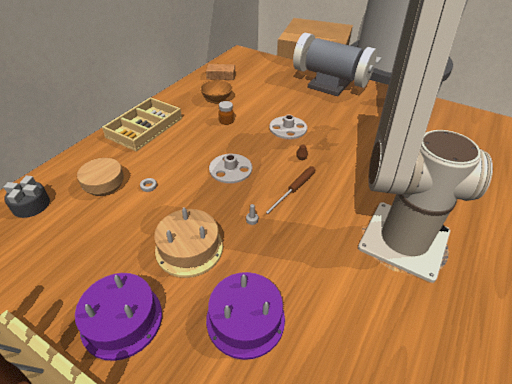

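The top view shows the wanted pale blank at about (187,173), the three-hole plate at (285,148) and the spare at (378,166). The two purple blanks, at (115,172) and (157,243), are look-alikes. The side view agrees. I'll move above the plate, turning the hand along with joint 1.

```bash
python3 -m inch '[370,463,0,0,0,1.2,100,370,463,0,0,0,1.2,100,370,463,0,0,0,1.2,100,370,463,0,0,0,1.2,100,370,463,0,0,0,1.2,100,370,463,0,0,0,1.2,100,370,463,0,0,0,1.2,100,370,463,0,0,0,1.2,100]'
```

```text
clock: 1.27
eef_pos: [0.3911, -0.2035, 0.2537]
tool_rot: [0.772, 0.636, 0.0, 0.0]
ft_force: [0.5, -0.7, 0.1]
grip_width: 0.0855
grasp_force: 0.0
```

```bash
python3 -m inch '[160,203,0,0,0,0.2,100,160,203,0,0,0,0.2,100,160,203,0,0,0,0.2,100,160,203,0,0,0,0.2,100,160,203,0,0,0,0.2,100,160,203,0,0,0,0.2,100,160,203,0,0,0,0.2,100,160,203,0,0,0,0.2,100]'
python3 - <<'E'
from h import *
np.set_printoptions(precision=4,suppress=True)
im=bot.camera("wrist");cv2.imwrite("pics/wrist1.png",im)
for t,z in [("faceplate_center",.023),("blank_face",.07)]:
    for d in bot.spot_point("wrist",t): print(t,round(d["confidence"],2),np.array(d["uv"]),ground("wrist",d["uv"],z))
bot.camera("top")
for t,z in [("faceplate_center",.023),("blank_face",.07)]:
    for d in bot.spot_point("top",t): print(t,round(d["confidence"],2),np.array(d["uv"]),ground("top",d["uv"],z))
o=bot.get_obs();print(o["joint_pos"],bot.camera_info("wrist"))
E
```

```text
clock: 1.93
eef_pos: [0.5516, 0.0004, 0.2525]
tool_rot: [0.705, 0.709, -0.0, -0.0]
ft_force: [-1.4, 0.7, -0.2]
grip_width: 0.0858
grasp_force: 0.0
faceplate_center 0.92 [259.3 162.1] [0.5489 0.0009 0.023 ]
faceplate_center 0.62 [285.4 146.6] [0.5523 0.0007 0.023 ]
blank_face 0.77 [183.9 172.6] [0.4536 0.3219 0.07  ]
blank_face 0.57 [151.9 247.5] [0.2187 0.4123 0.07  ]
[-0.0066  0.3393  0.1409  1.3723 -0.0002  1.5645] {'intrinsics': array([[297.3186,   0.    , 259.7429],
       [  0.    , 297.3186, 189.5766],
       [  0.    ,   0.    ,   1.    ]]), 'hand_eye': array([[ 0.    , -0.9585, -0.2852,  0.0731],
       [ 1.    ,  0.0001, -0.    ,  0.    ],
       [ 0.    , -0.2852,  0.9585, -0.1199],
       [ 0.    ,  0.    ,  0.    ,  1.    ]])}
```

View pics/wrist1.png

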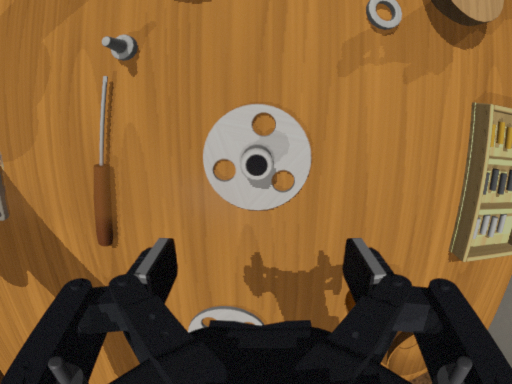

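The wrist picture shows the three-hole plate at (257,158), with holes near (264,124), (223,169) and (284,181). Next I'll measure the hole angles and the studs from rectified views.

```bash
cat >> h.py <<'E'
def rect(cam,im,c,z,half,n=400):
    """metric top view at height z: column = world x up, row = world y up"""
    i=bot.camera_info(cam);K=np.array(i["intrinsics"])
    g=np.linspace(-half,half,n);X,Y=np.meshgrid(c[0]+g,c[1]+g)
    P=np.stack([X.ravel(),Y.ravel(),np.full(X.size,z),np.ones(X.size)])
    if cam=="wrist":
        o=bot.get_obs();T=np.eye(4);T[:3,:3]=R.from_quat(o["tool_rot"]).as_matrix();T[:3,3]=o["eef_pos"]
        C=np.linalg.inv(T@np.array(i["hand_eye"]))
    else: C=np.array(i["camera_from_world"])
    p=C@P
    if cam=="wrist":
        h=np.hypot(p[0],p[1]);t=np.arctan2(h,p[2]);a,b=p[0]/h*t,p[1]/h*t
    else: a,b=p[0]/p[2],p[1]/p[2]
    u=(K[0,0]*a+K[0,2]).reshape(n,n).astype(np.float32);v=(K[1,1]*b+K[1,2]).reshape(n,n).astype(np.float32)
    return cv2.remap(im,u,v,cv2.INTER_LINEAR)
E
python3 - <<'E'
from h import *
im=cv2.imread("pics/wrist1.png")
r=rect("wrist",im,[.55,0],.008,.09)   # 0.45 mm/px
s=cv2.cvtColor(r,cv2.COLOR_BGR2HSV)
m=((s[...,1]<70)&(s[...,2]>90)).astype(np.uint8)
n,l,st,ce=cv2.connectedComponentsWithStats(m);k=1+st[1:,4].argmax()
cs,_=cv2.findContours((l==k).astype(np.uint8),cv2.RETR_EXTERNAL,cv2.CHAIN_APPROX_NONE)
(x,y),rad=cv2.minEnclosingCircle(cs[0]);f=.18/399
c=np.array([x*f+.46,y*f-.09]);print("disc",c,rad*f)
br=((s[...,1]>110)&(l!=k)).astype(np.uint8)
n,l,st,ce=cv2.connectedComponentsWithStats(br)
for j in range(1,n):
    if 300<st[j,4]<6000:
        p=ce[j]*f+[.46,-.09];d=p-c;print(st[j,4],p,np.hypot(*d),np.degrees(np.arctan2(d[1],d[0])))
t=cv2.imread("pics/top0.png")
b=rect("top",t,[.46,.32],.07,.11)
cv2.imwrite("pics/r.png",np.hstack([r,b]))
E
```

```text
disc [0.54571439 0.00106567] 0.06841838406440907
2833 [ 0.57853101 -0.02712635] 0.04326338249878222 -40.66513061784972
2811 [ 0.50433282 -0.01283564] 0.043654103584557034 -161.43126392041958
2973 [0.5540097  0.04438966] 0.04411099934401435 79.1606844264664
```

View pics/r.png

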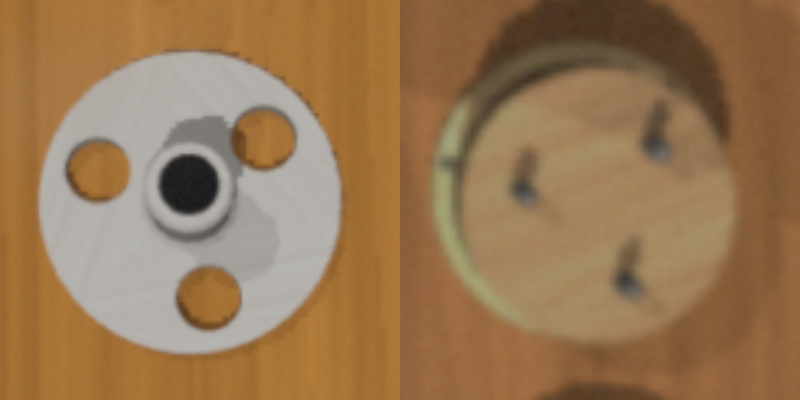

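The rectified view shows the plate centred at (0.546, 0.001) with holes at 79° modulo 120°. The studs sit at roughly 71°. I'll grip with the jaw line perpendicular to one hole direction, so the fingers open between the studs.

```bash
python3 -m inch '[-6,0.5,-20,0,0,-0.12,100,-6,0.5,-60,0,0,-0.197,100,-6,0.5,-100,0,0,-0.197,100,-6,0.5,-140,0,0,-0.197,100,-6,0.5,-180,0,0,-0.197,100,-6,0.5,-205,0,0,-0.197,100,-6,0.5,-212,0,0,-0.197,100,-6,0.5,-212,0,0,-0.197,100]' && python3 -m inch '[0,0,0,0,0,0,0,0,0,0,0,0,0,0,0,0,0,0,0,0,0,0,0,0,0,0,0,0,0,0,0,0,0,0,0,0,0,0,0,0,0,0,0,0,0,0,0,0,0]'
```

```text
clock: 2.9
eef_pos: [0.5421, -0.0027, 0.0396]
tool_rot: [0.773, 0.634, -0.002, -0.002]
ft_force: [-0.3, -0.0, -0.2]
grip_width: 0.0857
grasp_force: 0.0
clock: 3.48
eef_pos: [0.5461, -0.0019, 0.0437]
tool_rot: [0.773, 0.635, 0.002, 0.002]
ft_force: [-1.3, -0.6, 6.3]
grip_width: 0.0365
grasp_force: 59.9
```

```bash
python3 -m inch '[0,0,35,0,0,0,0,0,0,75,0,0,0,0,-10,20,110,0,0,-0.05,0,-30,50,130,0,0,-0.1,0,-50,85,150,0,0,-0.13,0,-70,120,150,0,0,-0.13,0,-86,155,150,0,0,-0.13,0,-86,160,150,0,0,-0.13,0]' && python3 -m inch '[0,0,0,0,0,0,0,0,0,0,0,0,0,0]'
python3 - <<'E'
from h import *
np.set_printoptions(precision=4,suppress=True)
im=bot.camera("wrist");cv2.imwrite("pics/wrist2.png",im)
for d in bot.spot_point("wrist","blank_face"): print(round(d["confidence"],2),np.array(d["uv"]),ground("wrist",d["uv"],.07))
cv2.imwrite("pics/r2.png",np.hstack([cv2.resize(im,(533,400)),rect("wrist",im,[.46,.32],.07,.1,n=260).repeat(1,0)]) if 0 else np.hstack([im,cv2.resize(rect("wrist",im,[.46,.32],.108,.1,n=384),(288,384)) ]) if 0 else rect("wrist",im,[.46,.32],.108,.1,n=560))
E
```

```text
clock: 4.15
eef_pos: [0.4544, 0.1631, 0.1919]
tool_rot: [0.81, 0.586, 0.0, -0.002]
ft_force: [-0.1, -1.6, -3.9]
grip_width: 0.036
grasp_force: 62.4
clock: 4.32
eef_pos: [0.4578, 0.1583, 0.1912]
tool_rot: [0.812, 0.584, -0.0, 0.0]
ft_force: [0.2, -0.6, -4.2]
grip_width: 0.0362
grasp_force: 62.3
0.57 [194.4   9.3] [0.4573 0.3207 0.07  ]
```

View pics/wrist2.png

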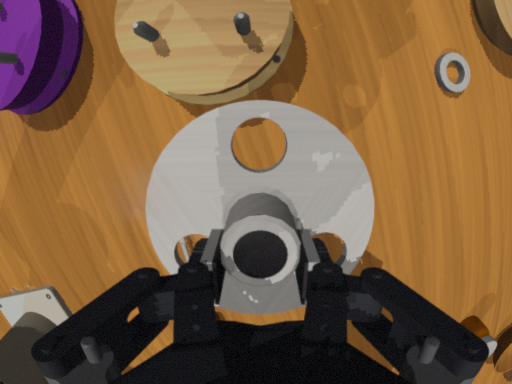

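View pics/r2.png

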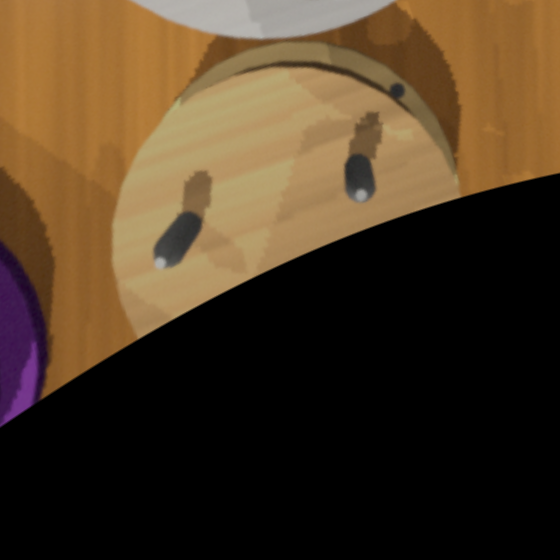

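The wrist picture shows two studs near (147,32) and (242,22), and the held plate's front hole at (259,145). From the stud tips at z = 0.108, the blank centre is (0.460, 0.322) and the studs sit at 71.3°. I'll check the held plate's offset in this same picture.

Run:
```python
from h import *
o=bot.get_obs();t=np.array(o["eef_pos"]);print(t,o["clock"])
im=cv2.imread("pics/wrist2.png");z=t[2]-.0437+.008
# left/right/top disc rim pixels -> circle fit
P=np.array([ground("wrist",p,z)[:2] for p in [(147,205),(374,205),(262,101),(180,138),(340,133)]])
A=np.c_[2*P,np.ones(len(P))];s=np.linalg.lstsq(A,(P**2).sum(1),rcond=None)[0]
c=s[:2];print("disc",c,np.sqrt(s[2]+c@c))
h=ground("wrist",(259,144.5),z)[:2];d=h-c;print("hole",h,np.hypot(*d),np.degrees(np.arctan2(d[1],d[0])))
print("shift mm",1000*(np.array([.4602,.3224])-c), 1000*(np.array([.4602,.3224])-h+.044*np.array([np.cos(1.244),np.sin(1.244)])))
```

```text
[0.4583989  0.15722696 0.19103781] 4.4167
disc [0.46112974 0.16313869] 0.06697688629028045
hole [0.47439114 0.20617895] 0.04503696583073402 72.87509123842192
shift mm [ -0.92974295 159.26130728] [-6.66749535e-02  1.57892378e+02]
```

```bash
python3 -m inch '[0,40,0,0,0,0,0,0,80,0,0,0,0,0,0,120,0,0,0,0,0,0,150,0,0,0,0,0,0,160,0,0,0,0,0,0,160,0,0,0,0,0,0,160,-15,0,0,0,0,0,160,-25,0,0,0,0]'
python3 - <<'E'
from h import *
im=bot.camera("wrist");s=bot.camera("side")
cv2.imwrite("pics/a.png",np.vstack([im[:,:],])); cv2.imwrite("pics/b.png",np.hstack([cv2.resize(im,(400,300)),cv2.resize(s[170:320,90:290],(400,300))]))
E
```

```text
clock: 5.08
eef_pos: [0.4589, 0.3164, 0.1654]
tool_rot: [0.813, 0.582, -0.001, 0.0]
ft_force: [-0.9, -0.4, -4.9]
grip_width: 0.0364
grasp_force: 62.4
```

View pics/b.png

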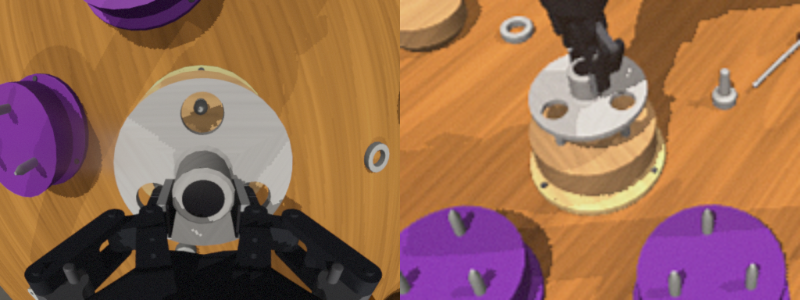

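The wrist view shows the stud tip at about (257,134) in full-size pixels, inside the front hole centred at about (259,145). I'll check the parallax before lowering.

Run:
```python
from h import *
t=np.array(bot.get_obs()["eef_pos"]);print(t)
print(ground("wrist",(259,144.5),t[2]-.0357),ground("wrist",(257,132),.108))
```

```text
[0.45712227 0.31528731 0.16360709]
[0.47302858 0.36413398 0.12790709] [0.47328275 0.36891251 0.108     ]
```

```bash
python3 -m inch '[0.5,4,0,0,0,0,0,0.5,4,-8,0,0,0,0,0.5,4,-18,0,0,0,0,0.5,4,-28,0,0,0,0,0.5,4,-36,0,0,0,0,0.5,4,-42,0,0,0,0,0.5,4,-42,0,0,0,0,0.5,4,-42,0,0,0,0]'
python3 - <<'E'
from h import *
im=bot.camera("wrist");s=bot.camera("side")
print(bot.get_obs()["eef_pos"])
cv2.imwrite("pics/c.png",np.hstack([cv2.resize(im,(400,300)),cv2.resize(s[170:320,90:290],(400,300))]))
E
```

```text
clock: 5.85
eef_pos: [0.4583, 0.322, 0.1236]
tool_rot: [0.812, 0.583, -0.001, -0.0]
ft_force: [-0.4, 0.1, -3.8]
grip_width: 0.0358
grasp_force: 62.3
[0.4589671  0.32249942 0.12464032]
```

View pics/c.png

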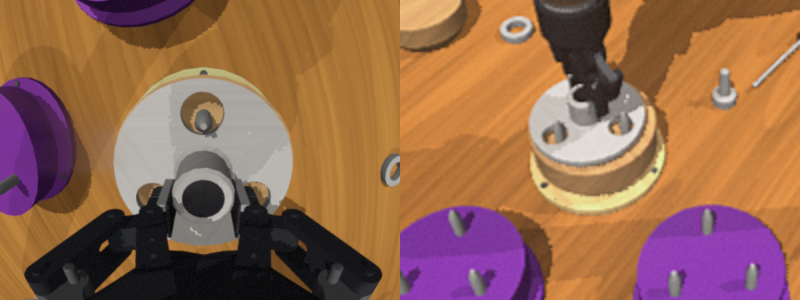

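The studs now stand up through the holes in both views, and the underside is about 10 mm above the wood. I'll lower it gently.

```bash
python3 -m inch '[0,0,-2,0,0,0,0,0,0,-5,0,0,0,0,0,0,-7,0,0,0,0,0,0,-7,0,0,0,0]' && python3 -m inch '[0,0,-1,0,0,0,0,0,0,-2,0,0,0,0,0,0,-2,0,0,0,0]'
```

```text
clock: 6.28
eef_pos: [0.4584, 0.322, 0.1168]
tool_rot: [0.812, 0.583, -0.0, -0.0]
ft_force: [0.9, -0.5, -4.6]
grip_width: 0.0359
grasp_force: 62.4
clock: 6.53
eef_pos: [0.4586, 0.3222, 0.1151]
tool_rot: [0.812, 0.583, -0.0, -0.0]
ft_force: [-0.3, 0.5, -3.8]
grip_width: 0.0361
grasp_force: 62.4
```

```bash
python3 -m inch '[0,0,-1,0,0,0,0,0,0,-1.5,0,0,0,0,0,0,-1.5,0,0,0,0]' && python3 -m inch '[0,0,-1,0,0,0,0,0,0,-1.5,0,0,0,0,0,0,-1.5,0,0,0,0]'
```

```text
clock: 6.78
eef_pos: [0.4587, 0.3223, 0.1138]
tool_rot: [0.812, 0.583, 0.0, -0.0]
ft_force: [-0.1, -0.4, -5.1]
grip_width: 0.0364
grasp_force: 62.8
clock: 7.03
eef_pos: [0.4588, 0.3224, 0.1137]
tool_rot: [0.812, 0.583, 0.001, -0.0]
ft_force: [-3.1, -1.3, 5.0]
grip_width: 0.0359
grasp_force: 63.5
```

The force changed from −5 to +5 N, so the plate is seated. I'll release it and rise.

```bash
python3 -m inch '[0,0,0,0,0,0,66,0,0,0,0,0,0,66,0,0,0,0,0,0,66,0,0,0,0,0,0,66]' && python3 -m inch '[0,0,10,0,0,0,66,0,0,30,0,0,0,66,0,0,60,0,0,0,66,0,0,100,0,0,0,66,0,0,120,0,0,0,66,0,0,120,0,0,0,66,0,0,120,0,0,0,66]'
python3 - <<'E'
from h import *
im=bot.camera("wrist");s=bot.camera("side")
cv2.imwrite("pics/d.png",np.hstack([cv2.resize(im,(400,300)),cv2.resize(s[170:320,90:290],(400,300))]))
E
```

```text
clock: 7.37
eef_pos: [0.459, 0.3225, 0.1124]
tool_rot: [0.812, 0.583, 0.0, -0.0]
ft_force: [0.4, -0.3, -0.4]
grip_width: 0.0562
grasp_force: 0.0
clock: 7.95
eef_pos: [0.4597, 0.3229, 0.2348]
tool_rot: [0.812, 0.583, 0.002, 0.0]
ft_force: [0.2, 0.4, -0.3]
grip_width: 0.0566
grasp_force: 0.0
```

View pics/d.png

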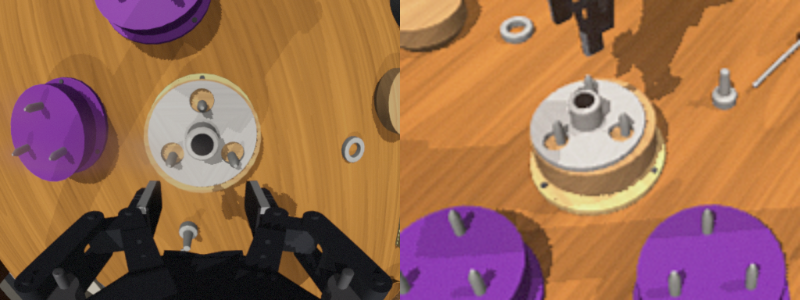

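The plate lies flat on the pale blank with a stud through each hole, centred at about (202,135) in the wrist view, and the gripper is clear.

```bash
python3 -c "
from workcell import bot
print(bot.job_done())"
```

```text
the job is handed in; nothing more can be done
None
```

The three-hole faceplate lies flat on the pale blank with a stud through each hole, released with the arm clear; the four-hole plate was never touched, and the job is handed in (no verdict was returned).

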